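# Free-play check of a worn lead-screw slide

## Task

Check the free play of the slide on the test stand: move its carriage by the black grip gently to the left until the locked screw resists, press there with about 5 N for half a second, then do the same to the right, so that the carriage itself pushes the two small tell-tales to the ends of its play. Never load the screw with more than 10 N, and do not touch the tell-tales with the robot. Finally leave the carriage standing released and unloaded midway between the two tell-tales, and leave everything else on the table where it is.

Things in the scene. Friction and masses are not known exactly. Their poses are not given: they have to be found in the camera images.
- stand: Fixed test stand: aluminium base plate 124 x 310 mm, 12 mm thick; lead screw and guide rods run between grey end blocks, inner faces 126 mm either side of centre, tops 58 mm high. Origin: centre of its underside. The carriage slides along its y axis (+y is left as the robot sees it); z up. A white graduated strip runs along its -x edge.
- carriage_grip (a point): Middle of the carriage's black grip, 98 mm up; axes as the stand's. Grip: post 26 mm (x) by 18 mm (y), z 63 to 122 mm; carriage block below 78 x 44 mm (y), 56 mm high. Slides along stand y with 0.6 N friction (1.1 N pushing a tell-tale). It starts inside its free play, 15 to 35 mm in all, whose ends lie hidden, anywhere along the middle of the screw.
- screw (a joint): Deflection (m) of the locked screw along the stand's y: 0 when unloaded, + when the carriage loads it to the left, - to the right. It is stiff: 5 N per mm at the end of the play, and it springs back to 0 when let go.
- tell_left_mark (a point): Centre of the left (+y) tell-tale: dark steel clip 12 x 10 (y) x 24 mm, 40 mm up on a thin rod 50 mm to the stand's -x side. Axes as the stand's. It starts just left of the carriage, is pushed left by it and stays (0.5 N friction), but springs back with the screw. Touching the carriage, its centre is 27 mm along y from the carriage's centre.
- tell_right_mark (a point): Centre of the right (-y) tell-tale: the same clip on the carriage's right, pushed to the right.
- loupe: Bystander: black cylindrical loupe, 38 mm across and 30 mm high, on the robot's side of the stand. Origin: centre of its underside.
- parts_tin: Bystander: flat round whitish tin, 62 mm across and 20 mm high, behind the stand. Origin: centre of its underside.
- vial0: Bystander: sample vial with screw cap, 26 mm across, 52 mm high. Origin: centre of its underside.
- vial1: Bystander: another sample vial, 26 mm across, 52 mm high. Origin: centre of its underside.
- rubber_stamp: Bystander: hand stamp with a turned handle, 28 x 52 mm, 76 mm high. Origin: centre of its underside.

How it is judged:
By the outcome, as a careful person would: the job done as asked, in the order asked, and still so for the second after the job is handed in, with the robot touching nothing.
It also fails if it takes over 45 s, if anything falls off the work surface, if the arm or the gripper's body presses on something with over 40 N, if the wrist force passes 120 N, or if a joint passes its speed limit or range.

## Robot

A 6-joint arm with a two-finger parallel gripper is mounted at the origin on a cart in front of the work surface, level with it; the furniture and walls round the work are solid. World frame = base frame: x ahead of the robot, y to its left, z up, the work surface at z = 0. Lengths are in mm, angles in degrees, forces in N, time in s.
With the tool pointing down it reaches from about 350 to 850 mm from the base axis. Payload 8.1 kg.
Tool frame: the origin (TCP) lies at the centre of the arm's flange, where the gripper is bolted on; the fingertips stand 173 mm ahead of it and the grasp point (between the pads) lies 155 mm ahead of it; z points along the fingers, y is the line along which they close (so a half turn about z gives the same grasp; the last joint's range is limited). The gripper opens to 85 mm and grips with 20 to 120 N. Pads are 22 mm wide; open, the fingers measure 114 mm over their backs; the gripper's body (76 mm by 85 mm) begins 54 mm behind the grasp point. The pads swing forward as they close: fully open they stand 13 mm farther back than shut.
Start: joints at [66.326, 7.471, 85.268, -0, 87.261, -4.893], TCP at [193.156, 568.065, 404.692] pointing down, gripper open.
Joint ranges: [-169.43, 169.43], [-51.17, 129.36], [1.28, 143.12], [-76.62, 256.62], [0, 156.53], [-152.29, 152.29]. Speed limits (degrees/s): [136.94, 136.94, 159.86, 180, 180, 180].

## Interface

Orientations are given as [roll, pitch, yaw] about the fixed x, y, z axes, in that order (R = Rz(yaw) Ry(pitch) Rx(roll)).
In Python, from bench import * gives the robot as it stands.
- The arm moves only by the shell command python3 -m jog 'ROWS' [FORCE]. ROWS is text: rows parted by semicolons, each of 7 numbers parted by spaces: the shift along the tool's x, y, z scaled (see below), then the turn, a rotation vector about the tool's x, y, z scaled (see below), then the closure, from -1 (fully open) to 1 (shut). In form: tx ty tz wx wy wz hand; .... A call has 1 to 5 rows; each row shifts and turns the commanded pose from where the row before left it, along the tool's axes as they then stand; what a row does not reach is not made up. The controller multiplies each number of a shift by 0.1 m and each number of a turn by 60 degrees. A row lasts 1/8 s, in which the tool goes at most 62.5 mm and 10.7 degrees, less where a joint would pass 70% of its speed; a pose out of reach is approached as far as the arm can. A call with a number of a shift or a turn outside -1 to 1 is refused whole. A call with a gripper value outside its range is refused whole. The fingers move at their own pace and stop on an object; FORCE is the grip in N (left out, the last holds). Time passes only in rows, so rows that do not move let the fingers close. It gives the time, the measured TCP pose, the force, the opening and the grip force at its end, in the units of the state.
- sense(): the state, without advancing time (a new reading comes with each control period).
- snapshot(name): name is "scene" or "top"; returns a dict with "img" (400x640x3 uint8, red, green, blue), "fx", "fy", "cx", "cy" (pixels), "extrinsics" (4x4, takes a point from camera to world coordinates). Camera axes: x right, y down, z forward; pixel columns grow to the right and rows downward; lengths in mm; the calibration is good to about 2 mm. A picture is of the moment at which its call begins. There is no depth.
- hand_in(): hands the job in; it is judged then, once.
The state is a dict: "time": time; "joint_pos": joint angles; "qd": joint speeds; "joint_efforts": joint torques, N m; "tool_pos": TCP position; "tcp_rot": TCP orientation; "ft_force": force on the tool from outside, world axes, zero at the start; "wrist_torque": the same for the moment, N m; "finger_gap": finger opening in mm; "grip_force": force on a finger pad.
Only numpy, scipy, OpenCV 4.12 (cv2) and the standard library are available. Lean on these libraries where they do the work, as an engineer would, in place of code of your own. Each camera call takes 0.05 s, during which the arm holds its last target. There are 200 camera calls.

## Working session

There is one attempt and no reset: what is moved stays moved. The work goes in short steps, Python scripts to look and compute and a shell command to move; the robot and the scene stay as the last step left them, time stands still between calls to the robot, and variables do not carry over. Pictures are saved under pics/ and viewed, at most 10 in all, crops included, and the job is handed in when it is done.

```bash
mkdir -p pics; python3 - <<'E'
from bench import *
import cv2,numpy as np
np.set_printoptions(precision=3,suppress=True)
for n in("scene","top"):
    s=snapshot(n); cv2.imwrite(f"pics/{n}0.png",s["img"][:,:,::-1]); print(n,s["fx"],s["fy"],s["cx"],s["cy"]);print(np.array(s["extrinsics"]))
    np.save(f"{n}0.npy",s["img"])
print(sense())
E
```

```text
scene 520.4800277652238 520.4800277652238 323.84283443372146 206.93365202533008
[[   0.903   -0.305    0.303  197.236]
 [  -0.43    -0.65     0.627 -717.485]
 [   0.006   -0.697   -0.717  833.146]
 [   0.       0.       0.       1.   ]]
top 460.4297425420236 460.4297425420236 314.19643908547704 201.22615921876005
[[  -0.025   -0.991    0.13   370.047]
 [  -1.       0.023   -0.016  -64.546]
 [   0.013   -0.131   -0.991 1178.334]
 [   0.       0.       0.       1.   ]]
{'time': 0.1, 'joint_pos': array([66.325,  7.513, 85.322,  0.001, 87.262, -4.893]), 'qd': array([-0.055, -0.072, -0.268,  0.006,  0.053, -0.064]), 'joint_efforts': array([  0.002, -57.096, -50.194,  -0.   ,   0.008,   0.   ]), 'tool_pos': array([193.071, 567.876, 403.728]), 'tcp_rot': array([-179.902,   -0.009,  161.218]), 'ft_force': array([-0.274,  0.544, -0.333]), 'wrist_torque': array([-0.006,  0.033,  0.006]), 'grip_force': 0.0, 'finger_gap': 84.9807062448444}
```

View pics/scene0.png

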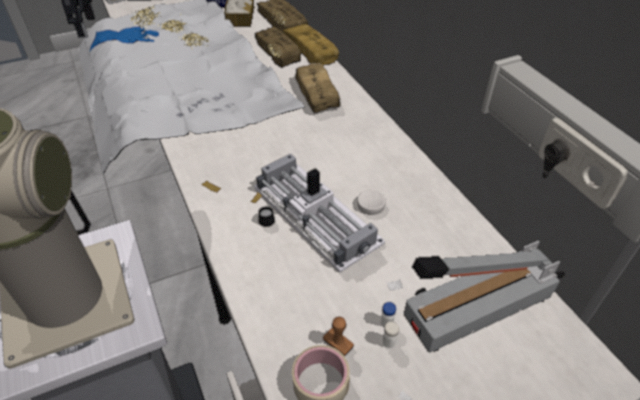

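View pics/top0.png

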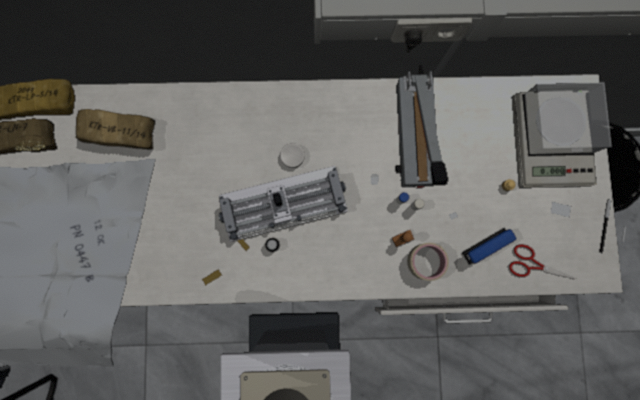

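The scene view shows the stand with its black grip near (314,180). The top view shows the stand from (222,215) to (345,195) and the grip near (278,199). Next I enlarge both.

```bash
python3 - <<'E'
import cv2,numpy as np
t=np.load("top0.npy")[150:260,205:360,::-1]; s=np.load("scene0.npy")[145:275,245:395,::-1]
a=cv2.resize(t,None,fx=5,fy=5,interpolation=cv2.INTER_CUBIC); cv2.imwrite("pics/t1.png",cv2.convertScaleAbs(a,alpha=1.4))
cv2.imwrite("pics/s1.png",cv2.resize(s,None,fx=4.5,fy=4.5,interpolation=cv2.INTER_CUBIC))
E
```

```text
(no output)
```

View pics/t1.png

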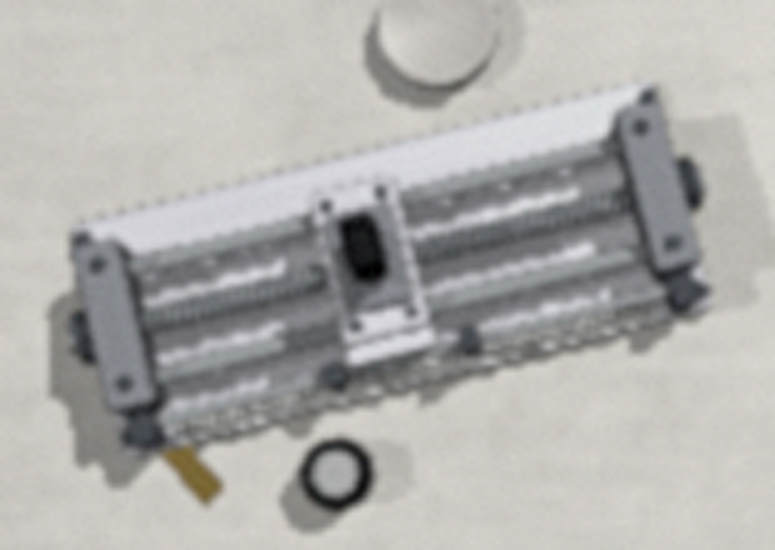

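View pics/s1.png

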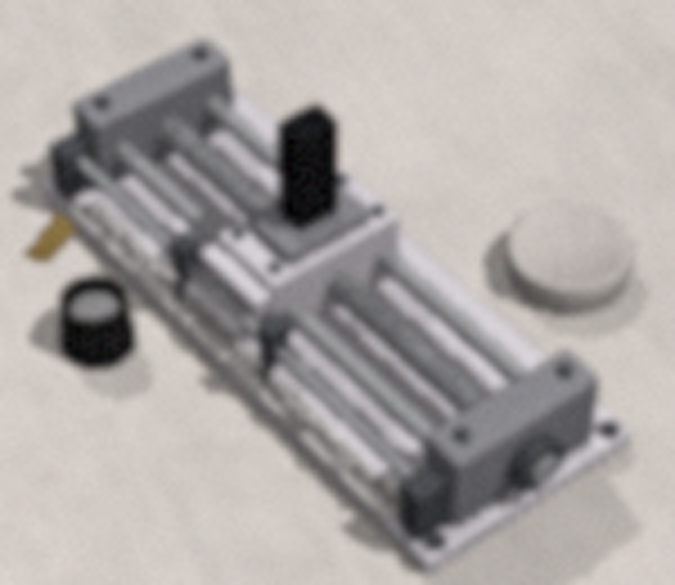

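```bash
cat > h.py <<'E'
import numpy as np
K={"scene":(520.48,323.843,206.934),"top":(460.43,314.196,201.226)}
def ext(n):
    import json; return np.load(n+"E.npy")
def ray(n,u,v):
    f,cx,cy=K[n];E=ext(n);d=E[:3,:3]@np.array([(u-cx)/f,(v-cy)/f,1]);return E[:3,3],d
def plane(n,u,v,z):
    o,d=ray(n,u,v);return o+d*(z-o[2])/d[2]
def proj(n,P):
    f,cx,cy=K[n];E=ext(n);p=E[:3,:3].T@(np.asarray(P)-E[:3,3]);return p[:2]/p[2]*f+[cx,cy]
E
python3 - <<'E'
from bench import *
import numpy as np
np.set_printoptions(precision=1,suppress=True)
for n in("scene","top"): np.save(n+"E.npy",snapshot(n)["extrinsics"])
from h import *
T=lambda x,y,z:plane("top",205+(x+.5)/5-.5,150+(y+.5)/5-.5,z)
S=lambda x,y,z:plane("scene",245+(x+.5)/4.5-.5,145+(y+.5)/4.5-.5,z)
Tl=[T(97,264,59),T(124,384,59),T(641,127,59),T(673,243,59)]
Sl=[S(201,52,59),S(101,103,59),S(565,371,59),S(460,434,59)]
for L in(Tl,Sl):
    l=(L[0]+L[1])/2;r=(L[2]+L[3])/2;d=l-r
    print("c",(l+r)/2,"len",np.linalg.norm(d),"yaw",np.degrees(np.arctan2(-d[0],d[1])),*L)
b=[T(*p,58) for p in((326,205),(380,190),(409,312),(356,326))];print("car top",np.mean(b,0))
b=[S(*p,58) for p in((341,180),(376,211),(275,268),(239,232))];print("car scene",np.mean(b,0))
print("grip top",T(357,240,122),T(365,250,98),"scene",S(308,117,122),S(308,165,98))
print("tells top",T(335,372,52),T(470,337,52),"scene",S(187,240,52),S(275,325,52))
print("loupe",T(337,472,30))
E
```

```text
c [521.3  -2.5  59. ] len 275.8173627115938 yaw 13.095608896935508 [519.6 138.4  59. ] [460.5 125.3  59. ] [ 581.7 -129.8   59. ] [ 523.5 -143.8   59. ]
c [523.5  -2.6  59. ] len 275.8755045372898 yaw 13.054178839058658 [522.4 139.2  59. ] [462.3 124.2  59. ] [ 584.2 -130.6   59. ] [ 525.1 -143.4   59. ]
car top [519.6   6.2  58. ]
car scene [520.6   4.5  58. ]
grip top [519.6   6.9 122. ] [518.2   4.9  98. ] scene [522.3   7.  122. ] [519.5   1.5  98. ]
tells top [464.5  23.4  52. ] [480.2 -43.1  52. ] scene [466.3  23.6  52. ] [481.5 -44.3  52. ]
loupe [416.6  24.7  30. ]
```

Both views agree: stand centre is about (522,-2.5) with yaw 13.1°, and the carriage is at about (520,6). Bolt spacing and heights are consistent. Next I rotate the tool and move above the grip.

```bash
python3 -m jog '0 0 0 0 0 -0.177 -1; 0 0 0 0 0 -0.177 -1; 0 0 0 0 0 -0.177 -1; 0 0 0 0 0 0 -1' 20; python3 -m jog '-0.16 -0.518 0 0 0 0 -1;-0.16 -0.518 0 0 0 0 -1;-0.16 -0.518 0 0 0 0 -1;-0.16 -0.518 0 0 0 0 -1;-0.16 -0.518 0 0 0 0 -1'
```

```text
time: 0.7
tool_pos: [193.1, 568.0, 404.4]
tcp_rot: [-180.0, -0.0, -167.0]
ft_force: [-0.3, 0.8, -1.0]
finger_gap: 85.2
grip_force: 0.0
time: 1.32
tool_pos: [330.2, 332.3, 404.8]
tcp_rot: [180.0, 0.0, -167.2]
ft_force: [1.0, 0.2, 0.5]
finger_gap: 85.1
grip_force: 0.0
```

```bash
python3 -m jog '-0.16 -0.518 0 0 0 0 -1;-0.16 -0.518 0 0 0 0 -1;-0.16 -0.518 0 0 0 0 -1;-0.16 -0.518 0 0 0 0 -1;-0.16 -0.518 0 0 0 0 -1' >/dev/null; python3 -m jog '-0.16 -0.518 0 0 0 0 -1;-0.16 -0.518 0 0 0 0 -1;0 0 0 0 0 0 -1;0 0 0 0 0 0 -1'
```

```text
time: 2.45
tool_pos: [520.7, 6.1, 404.4]
tcp_rot: [180.0, -0.0, -167.1]
ft_force: [0.6, 1.0, 0.1]
finger_gap: 85.1
grip_force: 0.0
```

```bash
python3 -m jog '0 0 0.5 0 0 0 -1;0 0 0.5 0 0 0 -0.5;0 0 0.5 0 0 0 0;0 0 0 0 0 0 0.3;0 0 0 0 0 0 0.3'; python3 -m jog '0 0 0 0 0 0 0.4;0 0 0 0 0 0 0.4'; python3 - <<'E'
from bench import *
import cv2,numpy as np
a=snapshot("top")["img"][150:260,205:360,::-1];b=snapshot("scene")["img"][145:275,245:395,::-1]
f=lambda a:cv2.resize(a,(400,int(a.shape[0]*400/a.shape[1])),interpolation=cv2.INTER_CUBIC)
a=f(a);b=f(b);a=cv2.copyMakeBorder(a,0,len(b)-len(a),0,0,cv2.BORDER_CONSTANT);cv2.imwrite("pics/g1.png",np.hstack([a,b]))
E
```

```text
time: 3.08
tool_pos: [521.4, 6.8, 256.8]
tcp_rot: [-180.0, 0.1, -166.9]
ft_force: [-0.0, 0.7, 0.5]
finger_gap: 29.7
grip_force: 0.0
time: 3.32
tool_pos: [521.7, 6.0, 256.9]
tcp_rot: [-179.9, 0.2, -166.9]
ft_force: [0.0, -0.2, 0.3]
finger_gap: 25.9
grip_force: 0.0
```

View pics/g1.png

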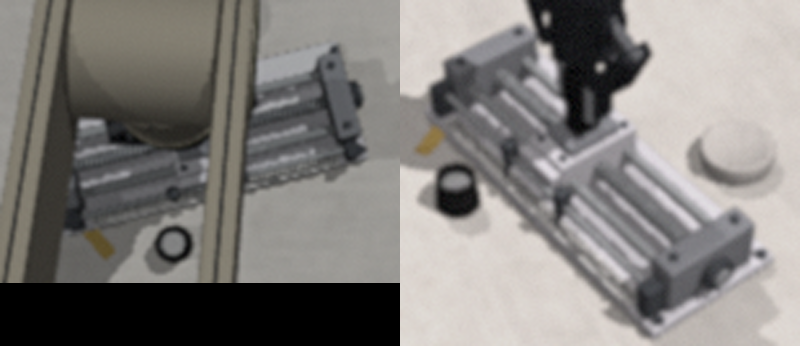

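The left half (top view) has the arm hiding the grip. The right half (scene view) shows the fingers straddling the grip near (585,110), clear of the tell-tales. I close gently and watch the force.

```bash
for c in 1; do python3 -m jog '0 0 0 0 0 0 0.48;0 0 0 0 0 0 0.48' 20; python3 -m jog '0 0 0 0 0 0 0.52;0 0 0 0 0 0 0.52';python3 -m jog '0 0 0 0 0 0 0.55;0 0 0 0 0 0 0.55'; done; python3 - <<'E'
from bench import *
print(sense()["ft_force"],sense()["ft_force"])
E
```

```text
time: 3.68
tool_pos: [520.8, 6.0, 254.7]
tcp_rot: [-180.0, -0.0, -166.9]
ft_force: [0.2, 1.1, 0.0]
finger_gap: 22.0
grip_force: 0.0
time: 3.92
tool_pos: [520.8, 6.0, 254.6]
tcp_rot: [180.0, -0.0, -166.9]
ft_force: [0.2, -0.8, 0.4]
finger_gap: 20.7
grip_force: 0.0
time: 4.18
tool_pos: [520.8, 6.0, 254.7]
tcp_rot: [180.0, -0.0, -166.9]
ft_force: [-0.5, 0.3, -0.0]
finger_gap: 19.0
grip_force: 0.0
[-4.74115317e-01  3.26206170e-01 -4.39279906e-05] [-4.74115317e-01  3.26206170e-01 -4.39279906e-05]
```

```bash
python3 -m jog '0 0 0 0 0 0 0.57;0 0 0 0 0 0 0.58'; python3 -m jog '0 0 0 0 0 0 0.65;0 0 0 0 0 0 0.65' 20;python3 -m jog '0 0 0 0 0 0 0.65'
```

```text
time: 4.42
tool_pos: [520.8, 6.1, 254.7]
tcp_rot: [180.0, -0.0, -166.9]
ft_force: [-0.1, 0.5, -0.2]
finger_gap: 17.7
grip_force: 2.1
time: 4.68
tool_pos: [520.8, 6.1, 254.7]
tcp_rot: [180.0, 0.0, -166.9]
ft_force: [-0.5, -0.2, 0.2]
finger_gap: 17.8
grip_force: 21.8
time: 4.8
tool_pos: [520.8, 6.1, 254.7]
tcp_rot: [180.0, 0.0, -166.9]
ft_force: [-0.4, 0.4, 0.5]
finger_gap: 17.9
grip_force: 21.8
```

```bash
cat > ok.py <<'E'
import sys,re   # reads jog output; fails if |force along stand y| reaches limit argv[1]
t=sys.stdin.read(); v=lambda k:[float(x) for x in re.search(k+r": \[?([^\]\n]*)",t)[1].split(",")]
p,f=v("tool_pos"),v("ft_force"); s,c=.2267,.974
F=-s*f[0]+c*f[1]; print(v("time")[0],"ys %.2f"%(-s*(p[0]-522)+c*(p[1]+2.5)),"xs %.2f"%(c*(p[0]-522)+s*(p[1]+2.5)),"F %.2f"%F,"gap",v("finger_gap")[0],flush=True)
sys.exit(abs(F)>=float(sys.argv[1]))
E
ok(){ python3 ok.py 2.6; }
python3 -m jog '0 0.01 0 0 0 0 0.65;0 0 0 0 0 0 0.65'|ok &&
python3 -m jog '0 0.01 0 0 0 0 0.65;0 0 0 0 0 0 0.65'|ok &&
python3 -m jog '0 0.01 0 0 0 0 0.65;0 0 0 0 0 0 0.65'|ok &&
python3 -m jog '0 0.01 0 0 0 0 0.65;0 0 0 0 0 0 0.65'|ok &&
python3 -m jog '0 0.01 0 0 0 0 0.65;0 0 0 0 0 0 0.65'|ok &&
python3 -m jog '0 0.01 0 0 0 0 0.65;0 0 0 0 0 0 0.65'|ok
```

```text
5.05 ys 9.57 xs 0.79 F 0.19 gap 17.9
5.3 ys 10.59 xs 0.82 F 0.11 gap 17.7
5.55 ys 11.63 xs 0.76 F -0.62 gap 17.6
5.8 ys 12.65 xs 0.79 F -0.67 gap 18.1
6.05 ys 13.57 xs 0.80 F -1.56 gap 17.9
6.3 ys 14.59 xs 0.83 F -0.46 gap 18.0
```

```bash
ok(){ python3 ok.py 2.6; }
python3 -m jog '0 0.01 0 0 0 0 0.65;0 0 0 0 0 0 0.65'|ok &&
python3 -m jog '0 0.01 0 0 0 0 0.65;0 0 0 0 0 0 0.65'|ok &&
python3 -m jog '0 0.01 0 0 0 0 0.65;0 0 0 0 0 0 0.65'|ok &&
python3 -m jog '0 0.01 0 0 0 0 0.65;0 0 0 0 0 0 0.65'|ok &&
python3 -m jog '0 0.01 0 0 0 0 0.65;0 0 0 0 0 0 0.65'|ok &&
python3 -m jog '0 0.01 0 0 0 0 0.65;0 0 0 0 0 0 0.65'|ok &&
python3 -m jog '0 0.01 0 0 0 0 0.65;0 0 0 0 0 0 0.65'|ok &&
python3 -m jog '0 0.01 0 0 0 0 0.65;0 0 0 0 0 0 0.65'|ok
```

```text
6.55 ys 15.61 xs 0.86 F -0.83 gap 17.9
6.8 ys 16.65 xs 0.80 F -0.83 gap 18.0
7.05 ys 17.67 xs 0.83 F -0.72 gap 18.0
7.3 ys 18.50 xs 0.81 F -2.34 gap 17.4
7.55 ys 19.22 xs 0.78 F -5.50 gap 17.8
```

```bash
ok(){ python3 ok.py 8.5; }
python3 -m jog '0 0.001 0 0 0 0 0.65'|ok &&
python3 -m jog '0 0 0 0 0 0 0.65'|ok &&
python3 -m jog '0 0 0 0 0 0 0.65'|ok
```

```text
7.68 ys 19.32 xs 0.80 F -4.93 gap 17.7
7.8 ys 19.32 xs 0.80 F -6.35 gap 18.0
7.92 ys 19.32 xs 0.80 F -5.61 gap 17.8
```

```bash
ok(){ python3 ok.py 8.5; }
python3 -m jog '0 0.001 0 0 0 0 0.65'|ok &&
python3 -m jog '0 0 0 0 0 0 0.65'|ok &&
python3 -m jog '0 0 0 0 0 0 0.65;0 0 0 0 0 0 0.65'|ok &&
python3 -m jog '0 0 0 0 0 0 0.65;0 0 0 0 0 0 0.65'|ok
```

```text
8.05 ys 19.42 xs 0.82 F -5.90 gap 18.0
8.18 ys 19.32 xs 0.80 F -5.05 gap 17.9
8.43 ys 19.42 xs 0.82 F -5.30 gap 17.4
8.68 ys 19.32 xs 0.80 F -5.34 gap 17.5
```

```bash
ok(){ python3 ok.py 2.6; }
python3 -m jog '0 -0.01 0 0 0 0 0.65;0 -0.01 0 0 0 0 0.65;0 -0.02 0 0 0 0 0.65;0 -0.02 0 0 0 0 0.65;0 -0.02 0 0 0 0 0.65'|ok &&
python3 -m jog '0 -0.02 0 0 0 0 0.65;0 -0.02 0 0 0 0 0.65;0 -0.02 0 0 0 0 0.65;0 0 0 0 0 0 0.65'|ok &&
python3 -m jog '0 -0.01 0 0 0 0 0.65;0 0 0 0 0 0 0.65'|ok &&
python3 -m jog '0 -0.01 0 0 0 0 0.65;0 0 0 0 0 0 0.65'|ok &&
python3 -m jog '0 -0.01 0 0 0 0 0.65;0 0 0 0 0 0 0.65'|ok &&
python3 -m jog '0 -0.01 0 0 0 0 0.65;0 0 0 0 0 0 0.65'|ok &&
python3 -m jog '0 -0.01 0 0 0 0 0.65;0 0 0 0 0 0 0.65'|ok &&
python3 -m jog '0 -0.01 0 0 0 0 0.65;0 0 0 0 0 0 0.65'|ok &&
python3 -m jog '0 -0.01 0 0 0 0 0.65;0 0 0 0 0 0 0.65'|ok &&
python3 -m jog '0 -0.01 0 0 0 0 0.65;0 0 0 0 0 0 0.65'|ok &&
python3 -m jog '0 -0.01 0 0 0 0 0.65;0 0 0 0 0 0 0.65'|ok &&
python3 -m jog '0 -0.01 0 0 0 0 0.65;0 0 0 0 0 0 0.65'|ok
```

```text
9.3 ys 11.83 xs 0.80 F 0.34 gap 17.6
9.8 ys 5.57 xs 0.78 F 0.28 gap 17.9
10.05 ys 4.74 xs 0.80 F -0.07 gap 17.5
10.3 ys 3.72 xs 0.76 F 0.50 gap 18.1
10.55 ys 2.68 xs 0.83 F 0.92 gap 17.7
10.8 ys 1.66 xs 0.80 F 0.86 gap 18.1
11.05 ys 0.74 xs 0.79 F -0.23 gap 18.0
11.3 ys -0.28 xs 0.76 F -0.12 gap 17.7
11.55 ys -1.32 xs 0.82 F 0.14 gap 17.9
11.8 ys -2.24 xs 0.81 F 0.26 gap 17.7
12.05 ys -3.26 xs 0.78 F 1.45 gap 17.8
12.3 ys -4.28 xs 0.75 F 1.30 gap 17.8
```

```bash
ok(){ python3 ok.py 2.6; }
python3 -m jog '0 -0.01 0 0 0 0 0.65;0 0 0 0 0 0 0.65'|ok &&
python3 -m jog '0 -0.01 0 0 0 0 0.65;0 0 0 0 0 0 0.65'|ok &&
python3 -m jog '0 -0.01 0 0 0 0 0.65;0 0 0 0 0 0 0.65'|ok &&
python3 -m jog '0 -0.01 0 0 0 0 0.65;0 0 0 0 0 0 0.65'|ok &&
python3 -m jog '0 -0.01 0 0 0 0 0.65;0 0 0 0 0 0 0.65'|ok &&
python3 -m jog '0 -0.01 0 0 0 0 0.65;0 0 0 0 0 0 0.65'|ok &&
python3 -m jog '0 -0.01 0 0 0 0 0.65;0 0 0 0 0 0 0.65'|ok &&
python3 -m jog '0 -0.01 0 0 0 0 0.65;0 0 0 0 0 0 0.65'|ok &&
python3 -m jog '0 -0.01 0 0 0 0 0.65;0 0 0 0 0 0 0.65'|ok &&
python3 -m jog '0 -0.01 0 0 0 0 0.65;0 0 0 0 0 0 0.65'|ok &&
python3 -m jog '0 -0.01 0 0 0 0 0.65;0 0 0 0 0 0 0.65'|ok &&
python3 -m jog '0 -0.01 0 0 0 0 0.65;0 0 0 0 0 0 0.65'|ok
```

```text
12.55 ys -5.32 xs 0.81 F 0.50 gap 17.7
12.8 ys -6.25 xs 0.81 F 0.53 gap 17.7
13.05 ys -7.07 xs 0.82 F 3.69 gap 17.7
```

```bash
ok(){ python3 ok.py 8; }
python3 -m jog '0 -0.004 0 0 0 0 0.65;0 0 0 0 0 0 0.65'|ok && python3 -m jog '0 0 0 0 0 0 0.65'|ok
```

```text
13.3 ys -7.36 xs 0.75 F 4.37 gap 18.1
13.42 ys -7.48 xs 0.83 F 4.78 gap 17.8
```

```bash
ok(){ python3 ok.py 8; }
python3 -m jog '0 -0.002 0 0 0 0 0.65'|ok && python3 -m jog '0 0 0 0 0 0 0.65'|ok&& python3 -m jog '0 0 0 0 0 0 0.65'|ok&& python3 -m jog '0 0 0 0 0 0 0.65;0 0 0 0 0 0 0.65'|ok&& python3 -m jog '0 0 0 0 0 0 0.65;0 0 0 0 0 0 0.65'|ok
```

```text
13.55 ys -7.58 xs 0.80 F 5.91 gap 17.9
13.68 ys -7.58 xs 0.80 F 5.87 gap 17.8
13.8 ys -7.58 xs 0.80 F 6.22 gap 17.7
14.05 ys -7.58 xs 0.80 F 6.02 gap 17.7
14.3 ys -7.58 xs 0.80 F 5.89 gap 17.7
```

```bash
ok(){ python3 ok.py 8; }
python3 -m jog '0 0.01 0 0 0 0 0.65;0 0.02 0 0 0 0 0.65;0 0.02 0 0 0 0 0.65;0 0.02 0 0 0 0 0.65;0 0.02 0 0 0 0 0.65'|ok; python3 -m jog '0 0.02 0 0 0 0 0.65;0 0.017 0 0 0 0 0.65;0 0.01 0 0 0 0 0.65;0 0 0 0 0 0 0.65;0 0 0 0 0 0 0.65'|ok
```

```text
14.92 ys 1.15 xs 0.78 F -1.25 gap 17.9
15.55 ys 5.98 xs 0.78 F -0.46 gap 18.1
```

```bash
python3 -m jog '0 0 0 0 0 0 0.5;0 0 0 0 0 0 0.4;0 0 0 0 0 0 0.2;0 0 0 0 0 0 0;0 0 0 0 0 0 0'|python3 ok.py 8; python3 -m jog '0 0 -0.2 0 0 0 0;0 0 -0.5 0 0 0 0;0 0 -0.5 0 0 0 0;0 0 -0.5 0 0 0 0;-0.0 0 0 0 0 0 0'|python3 ok.py 8
python3 -m jog '0.2 0.5 0 0 0 0 0;0.2 0.5 0 0 0 0 0;0.2 0.5 0 0 0 0 0;0.2 0.5 0 0 0 0 0;0 0.5 0 0 0 0 0'|python3 ok.py 8; python3 -m jog '0 0.5 0 0 0 0 0;0 0.5 0 0 0 0 0;0 0 0 0 0 0 0;0 0 0 0 0 0 0'|python3 ok.py 8
python3 - <<'E'
from bench import *
import cv2,numpy as np
a=snapshot("top")["img"][150:260,205:360,::-1];b=snapshot("scene")["img"][145:275,245:395,::-1]
cv2.imwrite("pics/t2.png",cv2.convertScaleAbs(cv2.resize(a,None,fx=5,fy=5,interpolation=cv2.INTER_CUBIC),alpha=1.4))
cv2.imwrite("pics/s2.png",cv2.resize(b,None,fx=4.5,fy=4.5,interpolation=cv2.INTER_CUBIC))
E
```

```text
16.18 ys 5.88 xs 0.75 F 1.16 gap 42.7
16.8 ys 5.54 xs 1.80 F -0.46 gap 42.6
17.42 ys 257.32 xs -80.36 F 0.09 gap 42.7
17.92 ys 355.83 xs -79.20 F 0.11 gap 42.5
```

View pics/t2.png

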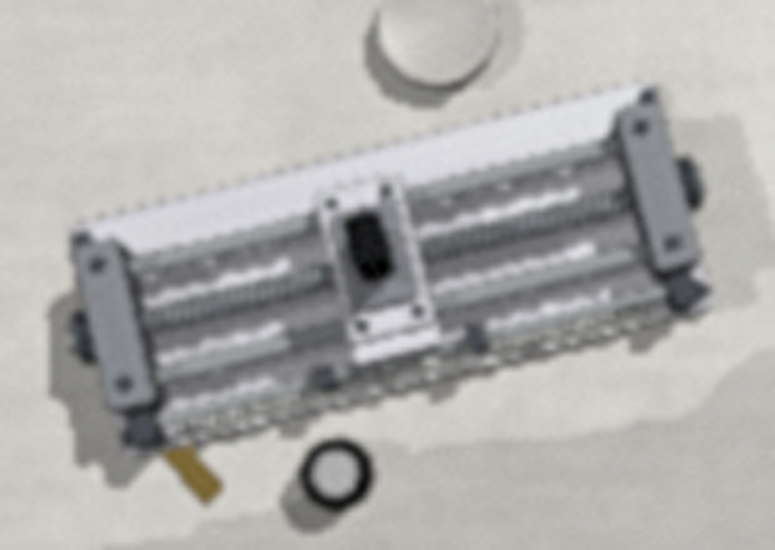

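View pics/s2.png

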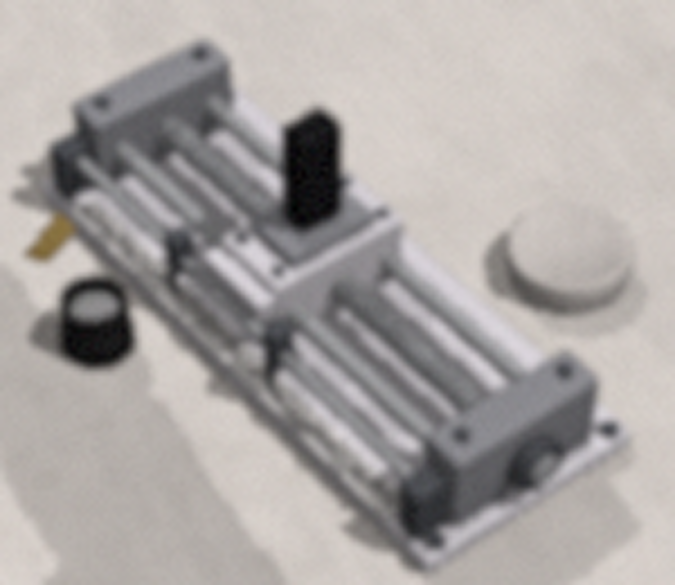

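Top view: tell-tales near (323,378) and (478,339), carriage between them, bystanders unmoved. I'll measure the midpoint numerically.

```bash
python3 - <<'E'
from bench import *
import cv2,numpy as np
from h import *
np.set_printoptions(precision=2,suppress=True)
def ys(P): return -.2267*(P[0]-522)+.974*(P[1]+2.5)
def prj(xs,y,z): c,s=.974,.2267; return (522+c*xs-s*y,-2.5+s*xs+c*y,z)
for n in("top","scene"):
  for lab in("before","after"):
    im=np.load(n+"0.npy").astype(float) if lab=="before" else np.mean([snapshot(n)["img"].astype(float) for _ in range(8)],0)
    g=im.mean(2).astype(np.float32)
    t=np.arange(-60,75,.5)
    # brightness profiles along stand y at tell-tale top (x-50,z52 +-) and at carriage grip top
    def prof(xs,z):
        uv=np.array([[prj0 for prj0 in proj(n,prj(xs,y,z))] for y in t],np.float32)
        return cv2.remap(g,uv[:,0][None],uv[:,1][None],cv2.INTER_LINEAR)[0]
    p=np.mean([prof(x,52) for x in(-53,-50,-47)],0); q=np.mean([prof(x,118) for x in(-4,0,4)],0)
    def dark(p,a,b):
        m=(t>=a)&(t<=b);w=np.clip(np.median(p[m])-15-p[m],0,None);return (w*t[m]).sum()/w.sum(),w.max()
    print(n,lab,"L",dark(p,28,60),"R",dark(p,-50,-20),"grip",dark(q,-25,40))
E
```

```text
top before L (np.float64(38.15057205676569), np.float32(6.23785)) R (np.float64(-29.033848140235584), np.float32(27.364151)) grip (np.float64(8.526573118556435), np.float32(60.661674))
top after L (np.float64(44.5591965451059), np.float32(6.058235)) R (np.float64(-32.39490688998603), np.float32(21.245785)) grip (np.float64(5.880979738251102), np.float32(61.396156))
scene before L (np.float64(34.23691976231313), np.float32(45.572495)) R (np.float64(-35.666556984602636), np.float32(16.045685)) grip (np.float64(2.225570526503171), np.float32(87.48503))
scene after L (np.float64(37.13829397771653), np.float32(10.21376)) R (np.float64(-38.364944876670734), np.float32(10.338463)) grip (np.float64(-0.8856399528453665), np.float32(89.89784))
```

```bash
python3 -c "
from bench import *
print(hand_in())"
```

```text
the job is handed in; nothing more can be done
None
```

I pressed the carriage to both ends of its play (wrist force about 5.5 N left and 6.0 N right, each held for at least half a second), then released it midway between the tell-tales; the play is about 25 mm from the arm's readings but about 23 mm from the camera, the midpoint agrees to about 0.3 mm in both views, and the job is handed in.

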